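Put the recipe notebook away upright in the book rack

ROBOT

A 6-joint arm with a two-finger parallel gripper is mounted at the origin on a cart in front of the work surface, level with it; the furniture and walls round the work are solid. World frame = base frame: x ahead of the robot, y to its left, z up, the work surface at z = 0. Lengths are in m, angles in rad, forces in N, time in s.
With the tool pointing down it reaches from about 0.35 to 0.775 m from the base axis. Payload 7.3 kg.
Tool frame: the origin (TCP) lies midway between the tips of the shut fingers; the grasp point (between the pads) lies 19 mm behind it (tcp_to_grasp is the distance from the TCP to the grasp point, in m); z points along the fingers, y is the line along which they close (so a half turn about z gives the same grasp; the last joint's range is limited). The gripper opens to 92 mm and grips with 3 to 60 N. Pads are 19 mm wide; open, the fingers measure 130 mm over their backs; the gripper's body (75 mm by 190 mm) begins 47 mm behind the grasp point.
Start: joints at [1.051, 0.342, 1.524, -0, 1.275, -0.146], TCP at [0.192, 0.489, 0.227] pointing down, gripper open.
Joint ranges: [-2.53, 2.53], [-0.77, 2.02], [0.04, 2.7], [-1, 4.14], [0.28, 2.66], [-3.11, 3.11]. Speed limits (rad/s): [2.57, 2.57, 3.14, 3.14, 3.14, 3.14].

INTERFACE

Orientations are given as [roll, pitch, yaw] about the fixed x, y, z axes, in that order (R = Rz(yaw) Ry(pitch) Rx(roll)).
In Python, from cell import observe, read_camera, calibration, hand_in, tcp_to_grasp gives the robot as it stands.
- The arm moves only by the tool send_rows, never from a script. Its argument "targets" is a list of rows, each a list of 5 numbers: the opening, from 0 (shut) to 1 (fully open), then the shift along the world's x, y, z in m, then the turn about the world's z in rad. A call has 1 to 5 rows; each row shifts and turns the commanded pose from where the row before left it; what a row does not reach is not made up. A row lasts 1/10 s, in which the tool goes at most 50 mm and 8.59 degrees, less where a joint would pass 70% of its speed; a pose out of reach is approached as far as the arm can. A call is refused whole if a number of a shift passes 0.05 or a number of a turn 0.15, either way. A call with a gripper value outside its range is refused whole. The fingers move at their own pace and stop on an object; "grip_force" is the grip in N (left out, the last holds). Time passes only in rows, so rows that do not move let the fingers close. It gives the time, the measured TCP pose, the force, the opening and the grip force at its end, in the units of the state.
- observe(): the state, without advancing time (a new reading comes with each control period).
- read_camera(name): name is "side" or "top" or "wrist"; returns (picture, depth): 400x640x3 uint8, red, green, blue; 400x640 float32, m along the optical axis (not along the pixel's ray), 0 where there is no reading.
- calibration(name): a dict with "intrinsics" (3x3 intrinsics, pixels), "world_to_cam" (4x4, takes a point from world to camera coordinates); the wrist camera has in their place "hand_eye" (4x4, takes a point from camera to tool coordinates, whose origin is the TCP and whose axes are the flange's). Camera axes: x right, y up, looking along -z (the intrinsics and any distortion apply to the point x, -y, -z); pixel columns grow to the right and rows downward; lengths in m; the calibration is good to about 2 mm. A picture is of the moment at which its call begins: read the wrist's pose just before it. calibration takes no time and is no camera call.
- hand_in(): hands the job in; it is judged then, once.
The state is a dict: "time": time; "qpos": joint angles; "qvel": joint speeds; "joint_efforts": joint torques, N m; "tool_pos": TCP position; "tool_rot": TCP orientation; "contact_force": force on the tool from outside, world axes, zero at the start; "torque": the same for the moment, N m; "opening": finger opening in m; "grip_force": force on a finger pad.
Only numpy, scipy, OpenCV 4.12 (cv2) and the standard library are available. Lean on these libraries where they do the work, as an engineer would, in place of code of your own. Each camera call takes 0.05 s, during which the arm holds its last target. There are 200 camera calls.

TASK

Pull the sliding end of the wooden book rack all the way out, then take the recipe notebook off its sloping easel and stand it upright on its long thin edge on the rack's floor, wire binding uppermost and roughly centred across the rack, and let go of it. Then push the sliding end in until the notebook is held snugly against the fixed end, and only then press the brass button on the post right down to lock it. Leave the mug, mill, spice jar, tumbler and lemon where they stand.

Things in the scene. Friction and masses are not known exactly. Their poses are not given: they have to be found in the camera images.
- notebook: Closed notebook, purple cover, stiff slab 146 (x) x 103 (y) x 11 mm (z). Origin on the back cover, mid-length, 54 mm from the plain long edge, 49 mm from the bound one. x along the long edges, y toward the wire binding (loops reach 5 mm past the slab), z out of the front cover. At the start it lies on the easel, binding uppermost, y up the slope; its upper 41 mm overhang the easel board.
- easel: Fixed wooden cookbook easel, base 150 (x) x 100 (y) mm, 83 mm high. Origin: centre of its base on the worktop. Its 8 mm board, 150 mm wide, faces its +y, leaning back toward its -y, 52 degrees above level, and carries the lower 62 mm of the notebook; a lip stands 18 mm out from the slope. The notebook's lower back edge rests at y = 30, z = 35 mm in this frame.
- rack: Fixed wooden book rack; origin at the base's underside. Base x -60..60, y -100..90 mm; floor at z = 14 mm. Fixed end: upright board 110 mm wide, 12 mm thick at the +y end, inner face y = 75 mm, top z = 74 mm. The sliding end faces it and moves along y. A book stands between them, long edge along x, broad faces toward the ends.
- slide_end (a joint): How far the sliding end (board 110 mm wide, 12 mm thick, top 61 mm above the rack's floor) is out, in m: also the clear gap between the two ends. 0 = touching the fixed end, 0.085 = fully out (toward the rack's -y). Stiff, about 3 N, stays where left.
- post_top (a point): Centre of the top of the square wooden post, 26 x 26 mm, that is the handle of the sliding end; it is 73.5 mm above the worktop and the post is 50 mm high above its foot. It moves with the sliding end, its axis 66 mm outside the end's inner face. Its sides are parallel to the rack's x and y.
- lock (a joint): How far the lock button is pressed down, in m: 0 = up, 0.009 = fully down. Stiff, about 4 N, stays down.
- lock_top (a point): Centre of the top of the round brass lock button, 20 mm across, on top of the post; it stands 14 mm above the post when up and 5 mm when down.
- mug: White mug, 86 x 120 x 96 mm high, a bystander. Origin at the centre of its underside.
- pepper_mill: Dark wooden pepper mill, 58 mm across, 170 mm high, a bystander. Origin at the centre of its underside.
- spice_jar: Spice jar with dark cap, 41 mm across, 105 mm high, a bystander. Origin at the centre of its underside.
- tumbler: Clear drinking glass, 81 mm across, 102 mm high, a bystander. Origin at the centre of its underside.
- lemon: Lemon, 70 x 51 x 52 mm, a bystander. Origin at its underside.

How it is judged:
On the way, in this order (a step that is already met when the one before it is completed fails the run):
1. the sliding end is pulled out (gap over 75 mm) while the notebook is still on the easel and the button is up (value of joint slide_end above 0.075 m and value of joint lock below 0.004 m and distance of notebook from where it was at the start of the episode below 0.02 m), for 0.2 s.
2. the notebook stands on its long plain edge on the rack's floor between the ends, released (it may lean up to 0.25 rad), the gap still over 40 mm (z of notebook in the frame of rack between 0.063 and 0.073 m and x of notebook in the frame of rack between -0.03 and 0.03 m and y of notebook in the frame of rack between -0.012 and 0.08 m and angle between notebook's own y axis and vertical below 0.25 rad and value of joint slide_end above 0.04 m and contact force between the fingers and notebook below 0.1 N and linear speed of notebook below 0.02 m/s), for 0.2 s.
3. the sliding end is pushed in against the notebook (gap under 15 mm), the button still up (z of notebook in the frame of rack between 0.063 and 0.073 m and x of notebook in the frame of rack between -0.03 and 0.03 m and y of notebook in the frame of rack between -0.012 and 0.08 m and angle between notebook's own y axis and vertical below 0.1 rad and y of notebook in the frame of rack above 0.05 m and value of joint slide_end below 0.015 m and value of joint lock below 0.004 m), for 0.2 s.
4. the lock button is pressed down at least 7 mm of its 9 (value of joint lock above 0.007 m), for 0.1 s.
At the end, for the whole second after the job is handed in: The notebook is at rest and released, upright within 0.1 rad on its long plain edge on the rack's floor (edge within 5 mm of the floor), binding up, parallel to the ends within 0.1 rad, centred across the rack within 30 mm, between the ends; the gap is under 15 mm; the button is at least 7 mm down (z of notebook in the frame of rack between 0.063 and 0.073 m and x of notebook in the frame of rack between -0.03 and 0.03 m and y of notebook in the frame of rack between -0.012 and 0.08 m and angle between notebook's own y axis and vertical below 0.1 rad and y of notebook in the frame of rack above 0.05 m and value of joint slide_end below 0.015 m and value of joint lock above 0.007 m and angle between the z axis of notebook and the y axis of rack, either way round below 0.1 rad and linear speed of notebook below 0.02 m/s and contact force between the fingers and notebook below 0.1 N); the robot touches nothing.
It fails at once if a bystander (mug, mill, spice jar, tumbler or lemon) is moved more than 30 mm (distance of any of mug, pepper_mill, spice_jar, tumbler, lemon from where it was at the start of the episode above 0.03 m).
It also fails if it takes over 72 s, if anything falls off the work surface, if the arm or the gripper's body presses on something with over 40 N, if the wrist force passes 120 N, or if a joint passes its speed limit or range.

## Working session

There is one attempt and no reset: what is moved stays moved. The work goes in short steps, Python scripts to look and compute and a tool call to move; the robot and the scene stay as the last step left them, time stands still between calls to the robot, and variables do not carry over. Pictures are saved under pics/ and viewed, at most 10 in all, crops included, and the job is handed in when it is done.

Besides the shell and the picture viewer there is one more tool, called after "Call:" as name(argument=value, ...), one argument or row to a line, values as JSON. send_rows: Moves the arm, as the interface text tells. Its arguments: {"type":"object","properties":{"targets":{"type":"array","items":{"type":"array","items":{"type":"number"}}},"grip_force":{"type":"number"}},"required":["targets"]}

```bash
ls; mkdir -p pics; cat > h.py <<'E'
import numpy as np, cv2
from cell import *
def pts(name):
    s=observe(); im,d=read_camera(name); c=calibration(name); K=np.array(c["intrinsics"])
    v,u=np.mgrid[0:400,0:640]; 
    P=np.stack([(u-K[0,2])/K[0,0]*d,-(v-K[1,2])/K[1,1]*d,-d,np.ones_like(d)],-1)
    if "world_to_cam" in c: T=np.linalg.inv(np.array(c["world_to_cam"]))
    else:
        from scipy.spatial.transform import Rotation as R
        B=np.eye(4); B[:3,:3]=R.from_euler('xyz',s["tool_rot"]).as_matrix(); B[:3,3]=s["tool_pos"]; T=B@np.array(c["hand_eye"])
    W=(P@T.T)[...,:3]; W[d==0]=np.nan
    return im,W
E
python3 - <<'E'
from h import *
print(observe(),tcp_to_grasp)
for n in("side","top"):
    im,W=pts(n); cv2.imwrite(f"pics/{n}0.png",im[...,::-1]); np.savez(f"{n}0.npz",im=im,W=W); print(calibration(n))
E
```

```text
pics
{'time': 0.0, 'qpos': array([ 1.05100338e+00,  3.42727862e-01,  1.52502571e+00, -3.22666721e-05,
        1.27539366e+00, -1.46000329e-01]), 'qvel': array([ 1.28596274e-03, -3.72677869e-04,  1.07253719e-03,  9.43231923e-04,
       -7.76634629e-05,  1.25912018e-03]), 'joint_efforts': array([-1.27938718e-03, -4.31236768e+01, -2.44219011e+01,  7.16400566e-02,
        5.59217006e-02, -1.21401745e-04]), 'tool_pos': array([0.19148521, 0.48839178, 0.22603926]), 'tool_rot': array([-3.14005012e+00, -1.95637793e-04,  2.76780930e+00]), 'contact_force': array([0.42541985, 0.0201177 , 0.07503742]), 'torque': array([ 0.0484138 ,  0.0073155 , -0.01953988]), 'grip_force': 0.0, 'opening': 0.0914384125056171} 0.0188
{'intrinsics': array([[379.65737461,   0.        , 321.55905178],
       [  0.        , 379.65737461, 196.34170231],
       [  0.        ,   0.        ,   1.        ]]), 'world_to_cam': array([[ 0.86140157,  0.50780033, -0.01123219, -0.46163877],
       [-0.40433424,  0.69893653,  0.58991656,  0.13497663],
       [ 0.30741041, -0.50361349,  0.80738609, -1.43526166],
       [ 0.        ,  0.        ,  0.        ,  1.        ]])}
{'intrinsics': array([[409.86611698,   0.        , 322.01516086],
       [  0.        , 409.86611698, 203.84549635],
       [  0.        ,   0.        ,   1.        ]]), 'world_to_cam': array([[ 0.0087053 , -0.99974635,  0.02077169,  0.01888942],
       [ 0.99823453,  0.0099089 ,  0.05856318, -0.51343321],
       [-0.05875415,  0.02022521,  0.99806758, -1.4334518 ],
       [ 0.        ,  0.        ,  0.        ,  1.        ]])}
```

View pics/top0.png

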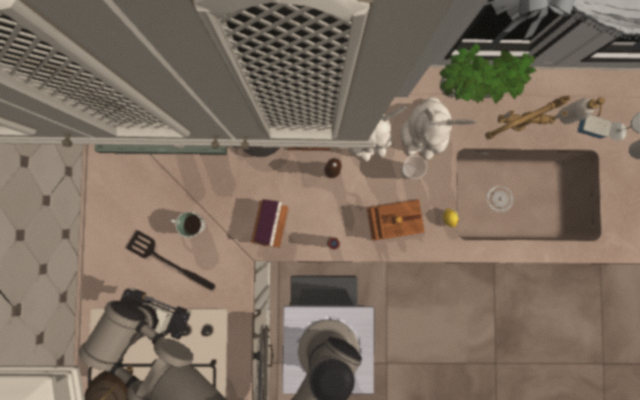

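View pics/side0.png

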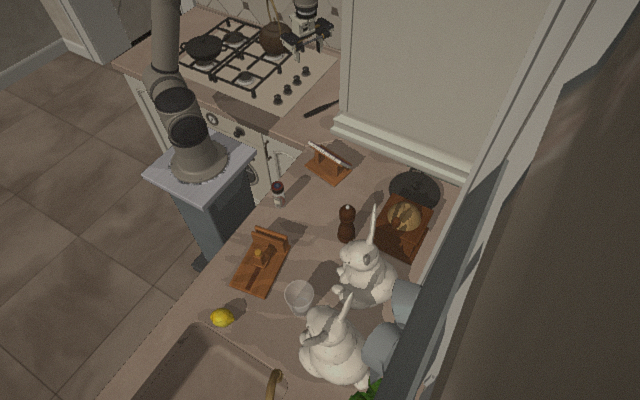

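The top view shows the easel with the purple notebook at about (270,223) and the rack at (397,220). The rack's fixed end is on the left at about col 373, and the post is near (398,218). Next I'll measure these and take closer crops.

```bash
python3 - <<'E'
from h import *
t=np.load("top0.npz"); im,W=t["im"],t["W"]
s=np.load("side0.npz")
a=cv2.resize(im[185:265,240:480,::-1],None,fx=3.2,fy=3.2,interpolation=2)
b=cv2.resize(s["im"][130:310,200:360,::-1],None,fx=3,fy=3,interpolation=2)
cv2.imwrite("pics/topc.png",a); cv2.imwrite("pics/sidec.png",b)
hsv=cv2.cvtColor(im,cv2.COLOR_RGB2HSV)
print(np.round(W[220,240:480:2],3)[:, :].tolist()[:40])
print(hsv[220,[262,280,285,375,390,415]])
for c in [(220,376),(218,398),(220,415),(205,390),(225,410)]: print(c,W[c].round(3))
E
```

```text
[[0.454, 0.314, 0.001], [0.454, 0.307, 0.001], [0.454, 0.3, -0.004], [0.454, 0.293, -0.0], [0.454, 0.286, 0.0], [0.454, 0.278, 0.004], [0.454, 0.272, -0.004], [0.454, 0.265, -0.005], [0.454, 0.251, 0.042], [0.454, 0.244, 0.042], [0.454, 0.237, 0.046], [0.453, 0.228, 0.063], [0.453, 0.221, 0.067], [0.453, 0.212, 0.081], [0.453, 0.205, 0.087], [0.453, 0.197, 0.103], [0.453, 0.189, 0.111], [0.453, 0.182, 0.118], [0.453, 0.175, 0.121], [0.455, 0.179, 0.007], [0.455, 0.172, 0.005], [0.455, 0.164, 0.012], [0.455, 0.157, 0.011], [0.455, 0.151, -0.001], [0.455, 0.144, -0.0], [0.455, 0.137, -0.003], [0.456, 0.13, -0.003], [0.456, 0.122, 0.001], [0.456, 0.116, -0.006], [0.456, 0.108, 0.003], [0.456, 0.101, -0.002], [0.456, 0.094, -0.002], [0.456, 0.087, -0.001], [0.456, 0.08, -0.006], [0.456, 0.073, 0.004], [0.456, 0.066, -0.002], [0.456, 0.059, -0.004], [0.456, 0.051, 0.001], [0.456, 0.044, -0.002], [0.456, 0.037, 0.001]]
[[170 103  67]
 [ 12 162 151]
 [ 11 120 151]
 [ 12 159 122]
 [ 11 158 108]
 [ 12 162 140]]
(220, 376) [ 0.458 -0.168  0.014]
(218, 398) [ 0.464 -0.231  0.087]
(220, 415) [ 0.459 -0.307  0.014]
(205, 390) [ 0.512 -0.217  0.015]
(225, 410) [ 0.441 -0.29   0.01 ]
```

View pics/topc.png

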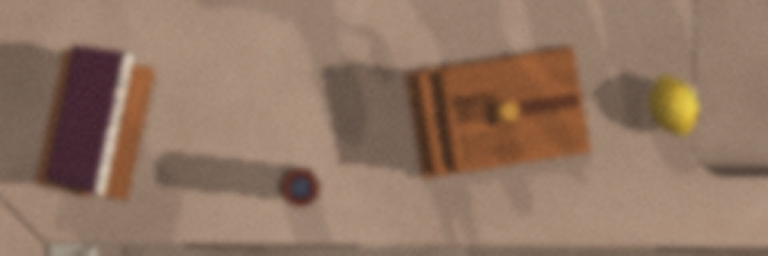

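View pics/sidec.png

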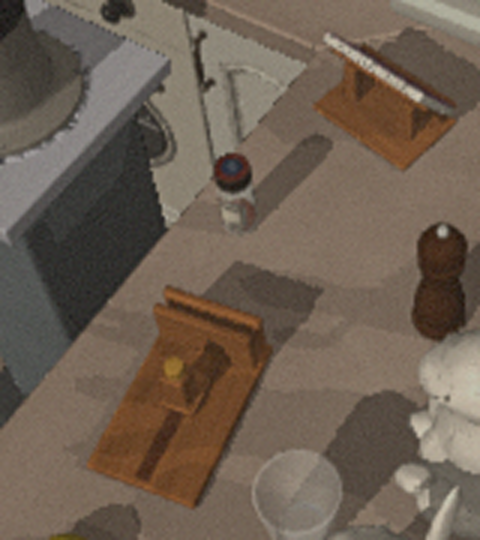

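The crops show the notebook's upper, bound (white) edge toward the rack and its low edge on the far +y side. The rack ends are nearly closed, with the brass button at about (399,219) in the top picture. Now I'll do the measuring.

```bash
cat >> h.py <<'E'
def cast(name,uv,n,d0):
    "rays through pixels onto the plane n.x=d0"
    c=calibration(name);K=np.array(c["intrinsics"]);T=np.linalg.inv(np.array(c["world_to_cam"]))
    uv=np.asarray(uv,float).reshape(-1,2)
    D=np.c_[(uv[:,0]-K[0,2])/K[0,0],-(uv[:,1]-K[1,2])/K[1,1],-np.ones(len(uv))]@T[:3,:3].T
    o=T[:3,3]; return o+D*((d0-o@n)/(D@n))[:,None]
E
python3 - <<'E'
from h import *
Z=np.array([0,0,1.])
t=np.load("top0.npz"); im,W=t["im"],t["W"]; hsv=cv2.cvtColor(im,cv2.COLOR_RGB2HSV)
H,S,V=[hsv[...,i].astype(int) for i in range(3)]
u=np.arange(640)[None]+0*V; v=np.arange(400)[:,None]+0*V
reg=(u>245)&(u<300)&(v>190)&(v<255)
nb=reg&(W[...,2]>.03)&(((H>145)&(S>60)&(V<110)))
p=W[nb]; A=np.c_[p[:,:2],np.ones(len(p))]; c=np.linalg.lstsq(A,p[:,2],rcond=None)[0]
g=c[:2]; print("n",nb.sum(),"slope deg",np.degrees(np.arctan(np.hypot(*g))),"downhill yaw",np.arctan2(-g[1],-g[0]))
f=(-g/np.hypot(*g)); k=np.radians(52); n=np.r_[f*np.sin(k),np.cos(k)]; d0=(p@n).mean()
# whole notebook outline via height
al=reg&(W[...,2]>.03)&(nb|((S<90)&(V>110)))
al=cv2.morphologyEx(al.astype(np.uint8),cv2.MORPH_OPEN,np.ones((2,2)))
for nm,m in(("purple",nb.astype(np.uint8)),("all",al)):
    cn=max(cv2.findContours(m,0,1)[0],key=cv2.contourArea)
    q=cast("top",cn.reshape(-1,2),n,d0); up=np.r_[-f*np.cos(k),np.sin(k)]; ex=np.cross(up,n)
    r=cv2.minAreaRect(np.c_[q@ex,q@up].astype(np.float32)); 
    cen=ex*r[0][0]+up*r[0][1]+n*d0
    print(nm,"rect",r,"cen",cen.round(4),"ex",ex.round(3),"f",f.round(3))
reg=(u>360)&(u<435)&(v>190)&(v<250)
br=reg&(S>125)&(H<20)&(V>60); br=cv2.morphologyEx(br.astype(np.uint8),cv2.MORPH_CLOSE,np.ones((7,7)))
base=br.astype(bool)&(W[...,2]<.03)
cn=max(cv2.findContours(br,0,1)[0],key=cv2.contourArea)
q=cast("top",cn.reshape(-1,2),Z,.014)
r=cv2.minAreaRect(q[:,:2].astype(np.float32)); print("rack outline",r); 
brass=reg&(H>18)&(H<30)&(S>130)&(V>140); vv,uu=np.nonzero(brass)
print("brass",len(uu),uu.mean(),vv.mean(),cast("top",[uu.mean(),vv.mean()],Z,.0875))
# edges of base: long sides by line fit
for lo,hi in((388,418),):
    cc=np.arange(lo,hi); tp=[np.nonzero(br[190:250,x])[0][[0,-1]]+190 for x in cc]; tp=np.array(tp)
    for j in(0,1):
        e=cast("top",np.c_[cc,tp[:,j]+(-.5,.5)[j]],Z,.014); print(np.polyfit(e[:,1],e[:,0],1))
far=np.array([np.nonzero(br[y,360:435])[0][-1]+360.5 for y in range(204,230)])
e=cast("top",np.c_[far,np.arange(204,230)],Z,.014); print("far edge",np.polyfit(e[:,0],e[:,1],1))
tall=reg&(W[...,2]>.055)&(u<392); print("tall",[ (x,np.nanmedian(W[:,x][tall[:,x]],0).round(3).tolist()) for x in range(364,392) if tall[:,x].any()])
for nm,(a,b) in dict(jar=(334,242),lemon=(452,217)).items(): print(nm,W[b,a].round(3))
s=np.load("side0.npz"); im=s["im"]; hsv=cv2.cvtColor(im,cv2.COLOR_RGB2HSV).astype(int); H,S,V=[hsv[...,i] for i in range(3)]
b=(u>245)&(u<275)&(v>240)&(v<265)&(H>18)&(H<30)&(S>120)&(V>130);vv,uu=np.nonzero(b)
print("side brass",len(uu),uu.mean(),vv.mean(),cast("side",[uu.mean(),vv.mean()],Z,.083))
E
```

```text
n 616 slope deg 52.00310224963302 downhill yaw 1.377258729083547
purple rect ((-0.3996425271034241, -0.12015677988529205), (0.144185408949852, 0.0938185304403305), 0.6756239533424377) cen [0.4491 0.2137 0.0788] ex [-0.981  0.192  0.   ] f [0.192 0.981]
all rect ((-0.39851176738739014, -0.10098452866077423), (0.11797022074460983, 0.14678174257278442), 89.71997833251953) cen [0.4457 0.2023 0.094 ] ex [-0.981  0.192  0.   ] f [0.192 0.981]
rack outline ((0.4599987268447876, -0.23703430593013763), (0.11717620491981506, 0.18619294464588165), 9.626439094543457)
brass 0 nan nan [[nan nan nan]]
[-0.17067744  0.47901155]
[-0.16842724  0.36077617]
far edge [ 0.16410798 -0.40643013]
tall [(370, [0.493, -0.14, 0.059]), (371, [0.484, -0.142, 0.068]), (372, [0.475, -0.145, 0.071]), (373, [0.463, -0.149, 0.071]), (374, [0.45, -0.152, 0.073]), (375, [0.431, -0.155, 0.073]), (376, [0.421, -0.159, 0.072]), (377, [0.423, -0.163, 0.07]), (378, [0.477, -0.166, 0.073]), (379, [0.472, -0.169, 0.074]), (380, [0.462, -0.172, 0.073]), (381, [0.445, -0.176, 0.073]), (382, [0.432, -0.179, 0.073]), (383, [0.421, -0.183, 0.074]), (384, [0.411, -0.186, 0.073]), (385, [0.403, -0.19, 0.072])]
jar [ 0.382 -0.015  0.106]
lemon [ 0.47  -0.427  0.049]
side brass 11 257.3636363636364 251.8181818181818 [[ 0.45558559 -0.23196381  0.083     ]]<stdin>:27: RuntimeWarning: Mean of empty slice.
  ret = ret.dtype.type(ret / rcount)
```

Call:
send_rows(
  targets=[
    [1,0.04,-0.03,0.01,-0.1],
    [1,0.04,-0.03,0.01,-0.1],
    [1,0.04,-0.03,0.01,-0.1],
    [1,0.04,-0.03,0.01,-0.1],
    [1,0.04,-0.03,0.01,-0.1],
  ],
)

```text
time: 0.6
tool_pos: [0.3889, 0.3402, 0.2759]
tool_rot: [-3.141, -0.0, 2.264]
contact_force: [0.7, 0.7, -1.2]
opening: 0.0915
grip_force: 0.0
```

Call:
send_rows(
  targets=[
    [1,0.005,-0.048,0,-0.05],
    [1,0.005,-0.048,0,-0.05],
    [1,0.005,-0.048,0,-0.05],
    [1,0.005,-0.048,0,-0.05],
    [1,0.005,-0.048,0,-0.05],
  ],
)

```text
time: 1.1
tool_pos: [0.4124, 0.0999, 0.2756]
tool_rot: [-3.141, -0.0, 2.016]
contact_force: [0.6, 0.3, 0.4]
opening: 0.0916
grip_force: 0.0
```

```bash
python3 - <<'E'
from h import *
print(calibration("wrist")); s=observe(); print(s["tool_pos"],s["tool_rot"])
E
```

```text
{'intrinsics': array([[314.60754416,   0.        , 320.65626263],
       [  0.        , 314.60754416, 201.41593773],
       [  0.        ,   0.        ,   1.        ]]), 'hand_eye': array([[ 5.95965807e-04,  9.62966324e-01,  2.69621037e-01,
         7.28289861e-02],
       [ 9.99999822e-01, -5.70940782e-04, -1.71236471e-04,
        -9.13029654e-04],
       [-1.09573089e-05,  2.69621091e-01, -9.62966493e-01,
        -1.57293169e-01],
       [ 0.00000000e+00,  0.00000000e+00,  0.00000000e+00,
         1.00000000e+00]])}
[0.41241643 0.09986791 0.27560115] [-3.14146437e+00 -9.14188682e-05  2.01601623e+00]
```

Call:
send_rows(
  targets=[
    [1,0.006,-0.048,0,-0.05],
    [1,0.006,-0.048,0,-0.05],
    [1,0.006,-0.048,0,-0.05],
    [1,0.006,-0.048,0,-0.05],
    [1,0.006,-0.048,0,-0.05],
  ],
)

```text
time: 1.6
tool_pos: [0.4425, -0.1403, 0.2756]
tool_rot: [-3.142, -0.0, 1.765]
contact_force: [1.0, 1.0, 0.0]
opening: 0.0916
grip_force: 0.0
```

Call:
send_rows(
  targets=[
    [1,0.007,-0.045,0,-0.03],
    [1,0.007,-0.045,0,0],
    [1,0,0,0,0],
    [1,0,0,0,0],
  ],
)

```text
time: 2.0
tool_pos: [0.4564, -0.2288, 0.2749]
tool_rot: [-3.14, -0.002, 1.736]
contact_force: [-0.2, 0.3, -0.9]
opening: 0.0916
grip_force: 0.0
```

```bash
python3 - <<'E'
from h import *
im,W=pts("wrist"); s=observe(); print(s["tool_pos"],s["tool_rot"])
np.savez("w1.npz",im=im,W=W); cv2.imwrite("pics/w1.png",im[...,::-1])
E
```

```text
[ 0.45644406 -0.22775583  0.27522494] [-3.14076381e+00 -1.43434942e-03  1.73736530e+00]
```

View pics/w1.png

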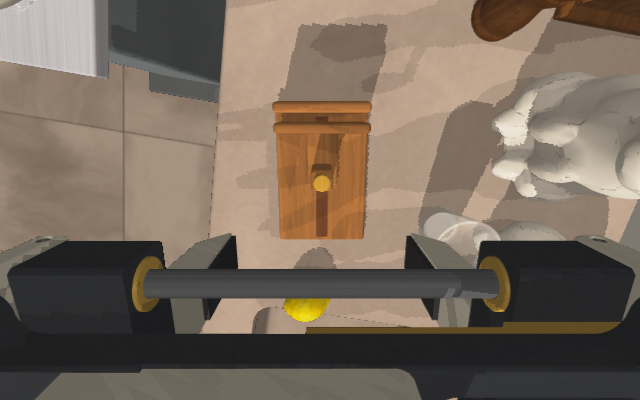

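The wrist view shows the fixed end at row 107, the sliding end at row 128, the button at (321,184) and the base's outer edge at row 238.

```bash
cat >> h.py <<'E'
def castw(s,uv,z):
    from scipy.spatial.transform import Rotation as R
    c=calibration("wrist");K=np.array(c["intrinsics"]); B=np.eye(4); B[:3,:3]=R.from_euler('xyz',s["tool_rot"]).as_matrix(); B[:3,3]=s["tool_pos"]; T=B@np.array(c["hand_eye"])
    uv=np.asarray(uv,float).reshape(-1,2)
    D=np.c_[(uv[:,0]-K[0,2])/K[0,0],-(uv[:,1]-K[1,2])/K[1,1],-np.ones(len(uv))]@T[:3,:3].T
    o=T[:3,3]; return o+D*((z-o[2])/D[:,2])[:,None]
E
python3 - <<'E'
from h import *
s=observe(); t=np.load("w1.npz"); im,W=t["im"],t["W"]; hsv=cv2.cvtColor(im,cv2.COLOR_RGB2HSV).astype(int);H,S,V=[hsv[...,i] for i in range(3)]
u=np.arange(640)[None]+0*V; v=np.arange(400)[:,None]+0*V
m=(u>305)&(u<340)&(v>170)&(v<200)&(H>18)&(S>150)&(V>140); vv,uu=np.nonzero(m)
print("button",len(uu),uu.mean(),vv.mean(),castw(s,[uu.mean(),vv.mean()],.0875))
print("btn depth z",np.nanmedian(W[m],0))
br=((S>125)&(H<22)&(V>60)&(u>265)&(u<380)&(v>95)&(v<245)).astype(np.uint8)
br=cv2.morphologyEx(br,cv2.MORPH_CLOSE,np.ones((9,9)))
rows=np.arange(150,234); L=[];R_=[]
for y in rows:
    x=np.nonzero(br[y])[0]; L.append(x[0]-.5);R_.append(x[-1]+.5)
l=castw(s,np.c_[L,rows],.014);r=castw(s,np.c_[R_,rows],.014)
for e in(l,r): print("side",np.polyfit(e[:,1],e[:,0],1))
cols=np.arange(285,360); b=castw(s,np.c_[cols,[np.nonzero(br[:,x])[0][-1]+.5 for x in cols]],.014); p=np.polyfit(b[:,0],b[:,1],1); print("far",p)
for nm,lo,hi in(("fixed",98,117),("slide",119,138)):
    k=(v>=lo)&(v<hi)&(u>285)&(u<360)&(W[...,2]>.066); print(nm,k.sum(),v[k].min(),v[k].max(),np.median(W[k][:,2]))
    if nm=="fixed": print([castw(s,[[c,y]],.074).round(4).tolist() for c,y in((280,v[k].min()),(365,v[k].min()))])
    for q in (v[k].min()-.5,v[k].max()+.5): print(castw(s,[321,q],.074 if nm=="fixed" else .075).round(4))
E
```

```text
button 215 321.4372093023256 182.8186046511628 [[ 0.45660991 -0.22988686  0.0875    ]]
btn depth z [ 0.45655638 -0.23090142  0.08659516]
side [-0.16945788  0.35767815]
side [-0.16912588  0.47786979]
far [ 0.16913726 -0.40556422]
fixed 809 102 112 0.07275148244865193
[[[0.3977, -0.1518, 0.074]], [[0.4888, -0.1364, 0.074]]]
[[ 0.4416 -0.1438  0.074 ]]
[[ 0.4435 -0.1552  0.074 ]]
slide 808 123 133 0.07370764397916088
[[ 0.4453 -0.1656  0.075 ]]
[[ 0.4472 -0.1774  0.075 ]]
```

Call:
send_rows(
  targets=[
    [1,0,-0.002,-0.047,0],
    [1,0,0,-0.047,0],
    [1,0,0,-0.047,0],
    [1,0,0,-0.047,0],
    [1,0,0,-0.045,0],
  ],
)

```text
time: 2.55
tool_pos: [0.4568, -0.2284, 0.0417]
tool_rot: [3.141, 0.0, 1.74]
contact_force: [-0.5, -0.2, -0.8]
opening: 0.092
grip_force: 0.0
```

Call:
send_rows(
  targets=[
    [0.1,0,0,0,0],
    [0.1,0,0,0,0],
    [0.1,0,0,0,0],
    [0.1,0,0,0,0],
    [0.1,0,0,0,0],
  ],
  grip_force=25,
)

```text
time: 3.05
tool_pos: [0.4578, -0.2308, 0.0447]
tool_rot: [3.139, 0.003, 1.738]
contact_force: [-0.5, 0.9, 0.2]
opening: 0.0562
grip_force: 0.0
```

Call:
send_rows(
  targets=[
    [0.1,0,0,0,0],
    [0.1,0,0,0,0],
    [0.1,0,0,0,0],
    [0.1,0,0,0,0],
    [0.1,0,0,0,0],
  ],
)

```text
time: 3.55
tool_pos: [0.4574, -0.2303, 0.0428]
tool_rot: [3.14, 0.0, 1.738]
contact_force: [4.5, 0.8, -0.4]
opening: 0.0259
grip_force: 25.0
```

Call:
send_rows(
  targets=[
    [0.1,0.0025,-0.0148,0,0],
    [0.1,0.0025,-0.0148,0,0],
    [0.1,0.0025,-0.0148,0,0],
    [0.1,0.0025,-0.0148,0,0],
    [0.1,0.0025,-0.0148,0,0],
  ],
)

```text
time: 4.05
tool_pos: [0.4697, -0.304, 0.0428]
tool_rot: [3.141, -0.001, 1.738]
contact_force: [3.3, 6.9, -1.9]
opening: 0.026
grip_force: 25.0
```

Call:
send_rows(
  targets=[
    [0.1,0.0001,-0.001,0,0],
    [0.1,0,0,0,0],
    [0.1,0,0,0,0],
  ],
)

```text
time: 4.35
tool_pos: [0.4698, -0.305, 0.0428]
tool_rot: [3.141, -0.0, 1.738]
contact_force: [3.8, 3.7, 0.4]
opening: 0.0262
grip_force: 25.0
```

Call:
send_rows(
  targets=[
    [0.8,0,0,0,0],
    [0.8,0,0,0,0],
    [0.8,0,0,0,0],
    [0.8,0,0,0.03,0],
    [0.8,0,0,0.045,0],
  ],
)

```text
time: 4.85
tool_pos: [0.4676, -0.3043, 0.116]
tool_rot: [-3.137, -0.005, 1.738]
contact_force: [1.5, -0.2, 0.2]
opening: 0.0611
grip_force: 0.0
```

Call:
send_rows(
  targets=[
    [0.8,0,0,0.045,0],
    [0.8,0,0,0.045,0],
    [0.8,0,0,0.045,0],
    [0.8,-0.002,0.03,0.025,0.1],
    [0.8,-0.002,0.045,0,0.12],
  ],
)

```text
time: 5.35
tool_pos: [0.4664, -0.2322, 0.2816]
tool_rot: [3.138, 0.007, 1.959]
contact_force: [0.7, 0.9, -0.4]
opening: 0.0732
grip_force: 0.0
```

```bash
python3 - <<'E'
from h import *
im,W=pts("top"); 
for n in ["top"]:
    cv2.imwrite("pics/t2.png",im[...,::-1])
s=observe();print(s["tool_pos"],s["tool_rot"],s["time"])
E
```

```text
[ 0.46504563 -0.22435674  0.27994164] [ 3.13841244e+00 -5.48373541e-04  1.96968924e+00] 5.4
```

Call:
send_rows(
  targets=[
    [0.9,-0.002,0.045,0,0.11],
    [0.9,-0.002,0.045,0,0.11],
    [0.9,-0.002,0.045,0,0.11],
    [0.9,-0.002,0.045,0,0.11],
    [0.9,-0.002,0.045,0,0.11],
  ],
)

```text
time: 5.9
tool_pos: [0.4547, -0.0039, 0.2776]
tool_rot: [-3.141, -0.0, 2.511]
contact_force: [-0.7, 0.5, -0.4]
opening: 0.0827
grip_force: 0.0
```

Call:
send_rows(
  targets=[
    [0.9,-0.002,0.045,0,0.11],
    [0.9,-0.002,0.045,0,0.11],
    [0.9,-0.002,0.045,0,0.11],
    [0.9,-0.002,0.045,0,0.1],
    [0.9,0,0,0,0],
  ],
)

```text
time: 6.4
tool_pos: [0.4464, 0.1789, 0.2774]
tool_rot: [3.14, -0.001, 2.945]
contact_force: [0.9, -0.6, 0.4]
opening: 0.0826
grip_force: 0.0
```

```bash
python3 - <<'E'
from h import *
im,W=pts("wrist"); s=observe();print(s["tool_pos"],s["tool_rot"],s["time"])
cv2.imwrite("pics/w3.png",im[...,::-1]); np.savez("w3.npz",im=im,W=W)
E
```

```text
[0.44672741 0.17654468 0.27733933] [-3.14112623e+00 -7.55914260e-04  2.94187016e+00] 6.45
```

View pics/w3.png

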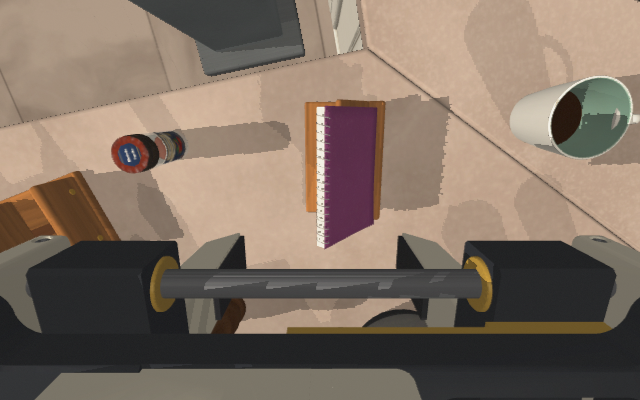

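The wrist view shows the wire along col 320 (rows 106–248) and the purple cover out to col 380. I'll fit the cover plane and its corners.

```bash
python3 - <<'E'
from h import *
t=np.load("w3.npz"); im,W=t["im"],t["W"]; hsv=cv2.cvtColor(im,cv2.COLOR_RGB2HSV).astype(int);H,S,V=[hsv[...,i] for i in range(3)]
u=np.arange(640)[None]+0*V; v=np.arange(400)[:,None]+0*V
m=((H>140)&(H<172)&(S>80)&(V<140)&(u>310)&(u<400)&(v>95)&(v<255)).astype(np.uint8)
m=cv2.morphologyEx(m,cv2.MORPH_OPEN,np.ones((3,3)))
p=W[cv2.erode(m,np.ones((3,3)))>0]; p=p[np.isfinite(p[:,0])]
c=p.mean(0); U,s_,Vt=np.linalg.svd(p-c,full_matrices=False); n=Vt[2]*np.sign(Vt[2,2]); print("n",n,"slope",np.degrees(np.arccos(n[2])),"f angle",np.arctan2(n[1],n[0]))
f=n[:2]/np.hypot(*n[:2]); up=np.r_[-f*n[2],np.hypot(*n[:2])]; ex=np.cross(up,n)
q=W[m>0]; q=q[np.isfinite(q[:,0])]; d=(q-c)@n; q=q[abs(d)<.006]
r=cv2.minAreaRect(np.c_[(q-c)@ex,(q-c)@up].astype(np.float32)); print(r)
cen=c+ex*r[0][0]+up*r[0][1]; print("centre purple",cen)
a=(q-c)@up; b=(q-c)@ex; lo,hi=np.percentile(a,[.5,99.5]);l,h=np.percentile(b,[.5,99.5]); print("extent",lo,hi,l,h)
mid=c+ex*(l+h)/2; print("low front edge",mid+up*lo,"high",mid+up*hi)
E
```

```text
n [0.15182236 0.77181341 0.61745772] slope 51.86927973594815 f angle 1.3765675373592354
((-0.0047406479716300964, -0.0039035752415657043), (0.14770305156707764, 0.10403027385473251), 0.16250334680080414)
centre purple [0.44662583 0.21512282 0.08186864]
extent -0.053847722239498616 0.047264166776988054 -0.07739115508579092 0.06850455908129172
low front edge [0.45228619 0.24543875 0.04258237] high [0.44023613 0.18418036 0.12211739]
```

Call:
send_rows(
  targets=[
    [0.95,-0.004,0.02,-0.04,0.005],
    [0.95,0,0,-0.04,0],
    [0.95,0,0,-0.04,0],
    [0.95,0,0,-0.04,0],
    [0.95,0,0,-0.029,0],
  ],
  grip_force=10,
)

```text
time: 6.95
tool_pos: [0.4426, 0.1928, 0.0865]
tool_rot: [-3.14, -0.002, 2.94]
contact_force: [-0.2, -0.1, -0.1]
opening: 0.0873
grip_force: 0.0
```

Call:
send_rows(
  targets=[
    [0.48,0,0,0,0],
    [0.48,0,0,0,0],
    [0.48,0,0,0,0],
    [0.48,0,0,0,0],
    [0.48,0,0,0,0],
  ],
)

```text
time: 7.45
tool_pos: [0.4441, 0.1948, 0.09]
tool_rot: [3.14, 0.002, 2.943]
contact_force: [0.9, 1.0, 0.6]
opening: 0.052
grip_force: 0.0
```

Call:
send_rows(
  targets=[
    [0.48,0,0,0,0],
  ],
)

```text
time: 7.55
tool_pos: [0.4438, 0.1948, 0.0895]
tool_rot: [3.141, 0.001, 2.943]
contact_force: [-0.2, -0.1, -0.0]
opening: 0.0458
grip_force: 0.0
```

Now tip it upright with the back finger, rising slightly.

Call:
send_rows(
  targets=[
    [0.48,0.0012,0.0059,0.001,0],
    [0.46,0.0012,0.0059,0.002,0],
    [0.44,0.0012,0.0059,0.002,0],
    [0.42,0.0012,0.0059,0.002,0],
    [0.4,0.0012,0.0059,0.002,0],
  ],
)

```text
time: 8.05
tool_pos: [0.4495, 0.2249, 0.0979]
tool_rot: [3.141, 0.0, 2.943]
contact_force: [-0.4, -0.3, 0.9]
opening: 0.0371
grip_force: 0.2
```

Call:
send_rows(
  targets=[
    [0.38,0.0012,0.0059,0.002,0],
    [0.36,0.0008,0.0039,0.002,0],
    [0.34,0,0,0,0],
    [0.32,0,0,0,0],
  ],
)

```text
time: 8.45
tool_pos: [0.4513, 0.234, 0.1017]
tool_rot: [-3.141, -0.0, 2.943]
contact_force: [-0.4, -1.1, 0.5]
opening: 0.0298
grip_force: 0.1
```

```bash
python3 - <<'E'
from h import *
im,W=pts("wrist"); im2,W2=pts("side")
a=im[60:360,200:500,::-1]; b=cv2.resize(im2[100:200,280:380,::-1],(300,300),interpolation=2)
cv2.imwrite("pics/c4.png",np.hstack([a,b]))
E
```

```text
(no output)
```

View pics/c4.png

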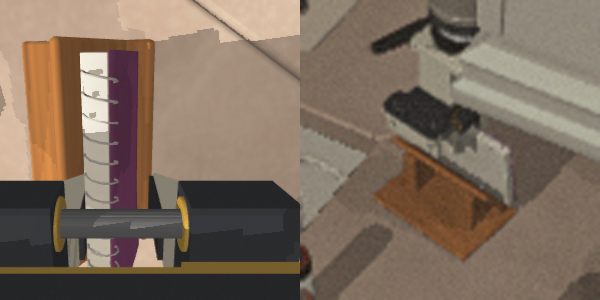

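Both crops show the notebook nearly upright between the fingers. Next I'll close on it and lift.

Call:
send_rows(
  targets=[
    [0.26,0.0006,0.003,0.001,0],
    [0.2,0.0004,0.002,0.001,0],
    [0.1,0,0,0,0],
    [0.05,0,0,0,0],
    [0.05,0,0,0,0],
  ],
  grip_force=20,
)

```text
time: 9.05
tool_pos: [0.4525, 0.239, 0.1038]
tool_rot: [3.141, 0.0, 2.943]
contact_force: [0.4, -0.1, 1.3]
opening: 0.0106
grip_force: 20.0
```

Call:
send_rows(
  targets=[
    [0.05,0,0,0.003,0],
    [0.05,0,0,0.006,0],
    [0.05,0,0,0.01,0],
    [0.05,0,0,0.02,0],
    [0.05,0,0,0.03,0],
  ],
)

```text
time: 9.55
tool_pos: [0.4515, 0.2386, 0.173]
tool_rot: [-3.14, -0.003, 2.943]
contact_force: [1.2, -0.0, -1.0]
opening: 0.0101
grip_force: 20.0
```

```bash
cat > slab.py <<'E'
from h import *
s=observe(); im,W=pts("side"); P=s["tool_pos"]; y=s["tool_rot"][2]
f=np.array([np.sin(y),-np.cos(y),0]); f*=np.sign(f[1]); e=np.array([f[1],-f[0],0]); print("tcp",P,s["tool_rot"])
d=W-P; a=d@f; b=d@e; z=d[...,2]
k=(abs(a)<.03)&(abs(b)<.1)&(z<.045)&(z>-.1)
pl=cast("side",np.stack(np.meshgrid(np.arange(640),np.arange(400)),-1).reshape(-1,2),f,P@f-.005).reshape(400,640,3)
m=cv2.morphologyEx(k.astype(np.uint8),cv2.MORPH_OPEN,np.ones((2,2)))
q=pl[m>0]-P; B=q@e; Z=q[:,2]
print(len(q),"lateral",np.percentile(B[Z<0],[0.5,99.5]),"z",np.percentile(Z,[.5,2]))
bot=[]
for x in np.arange(-.06,.061,.01):
    w=abs(B-x)<.005
    if w.sum()>3: bot.append((round(x,3),round(Z[w].min(),4)))
print("bottom",bot); bb=np.array(bot); print("tilt",np.polyfit(bb[:,0],bb[:,1],1))
aa=(W[m>0]-P); w=aa[:,2]<-.02; A=np.c_[aa[w][:,2],(aa@e)[w],np.ones(w.sum())]; print("face fit a~z,b",np.linalg.lstsq(A,(aa@f)[w],rcond=None)[0])
v,u=np.nonzero(m); cv2.imwrite("pics/slab.png",cv2.resize(im[v.min()-15:v.max()+15,u.min()-15:u.max()+15,::-1],None,fx=4,fy=4))
E
python3 slab.py
```

```text
tcp [0.45151238 0.23863084 0.17299185] [-3.14020003e+00 -2.51364931e-03  2.94268089e+00]
332 lateral [-0.0663408   0.08338051] z [-0.06862796 -0.06777011]
bottom [(np.float64(-0.06), np.float64(-0.0672)), (np.float64(-0.05), np.float64(-0.0676)), (np.float64(-0.04), np.float64(-0.0663)), (np.float64(-0.03), np.float64(-0.0681)), (np.float64(-0.02), np.float64(-0.0686)), (np.float64(-0.01), np.float64(-0.0673)), (np.float64(0.0), np.float64(-0.0677)), (np.float64(0.01), np.float64(-0.0664)), (np.float64(0.02), np.float64(-0.0682)), (np.float64(0.03), np.float64(-0.0687)), (np.float64(0.04), np.float64(-0.0674)), (np.float64(0.05), np.float64(-0.0691)), (np.float64(0.06), np.float64(-0.0665))]
tilt [-0.00428571 -0.06762308]
face fit a~z,b [-0.66192751  0.05285646 -0.03507633]
```

View pics/slab.png

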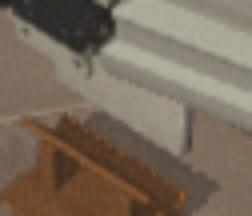

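Call:
send_rows(
  targets=[
    [0.05,0,0,0.02,0],
    [0.05,0,0,0.03,0],
    [0.05,-0.001,-0.02,0.005,0.03],
    [0.05,-0.001,-0.035,0,0.03],
    [0.05,-0.001,-0.035,0,0.03],
  ],
)

```text
time: 10.1
tool_pos: [0.4493, 0.1484, 0.2288]
tool_rot: [3.141, 0.002, 3.036]
contact_force: [0.4, -0.1, -2.0]
opening: 0.0105
grip_force: 20.0
```

Call:
send_rows(
  targets=[
    [0.05,-0.001,-0.035,0,0.03],
    [0.05,-0.001,-0.035,0,0.03],
    [0.05,-0.001,-0.035,0,0.03],
    [0.05,-0.001,-0.035,0,0.03],
    [0.05,-0.001,-0.035,0,0.03],
  ],
)

```text
time: 10.6
tool_pos: [0.4442, -0.0274, 0.2286]
tool_rot: [-3.141, 0.001, -3.099]
contact_force: [-0.4, 0.1, -0.5]
opening: 0.0107
grip_force: 20.0
```

Call:
send_rows(
  targets=[
    [0.05,-0.001,-0.035,0,0.03],
    [0.05,-0.001,-0.035,0,0.03],
    [0.05,0,-0.035,0,0.03],
    [0.05,0,-0.03,0,0.03],
    [0.05,0,0,0,0],
  ],
)

```text
time: 11.1
tool_pos: [0.4425, -0.1643, 0.2284]
tool_rot: [-3.14, 0.001, -2.983]
contact_force: [-0.3, -0.5, -0.6]
opening: 0.0105
grip_force: 20.0
```

Call:
send_rows(
  targets=[
    [0.05,0,0,0,0],
    [0.05,0,0,0,0],
  ],
)

```text
time: 11.3
tool_pos: [0.4423, -0.1602, 0.228]
tool_rot: [3.141, 0.0, -2.98]
contact_force: [-0.3, -0.7, -1.3]
opening: 0.0104
grip_force: 20.0
```

Call:
send_rows(
  targets=[
    [0.05,0,-0.007,-0.03,0.006],
    [0.05,0,0,-0.03,0],
    [0.05,0,0,0,0],
    [0.05,0,0,0,0],
  ],
)

```text
time: 11.7
tool_pos: [0.4426, -0.1672, 0.1684]
tool_rot: [3.141, -0.0, -2.973]
contact_force: [0.4, 0.1, -0.9]
opening: 0.0103
grip_force: 20.0
```

```bash
python3 slab.py; python3 - <<'E'
from h import *
im,W=pts("side"); a=cv2.resize(im[185:300,215:330,::-1],(575,575),interpolation=2); cv2.imwrite("pics/s5.png",a)
E
```

```text
tcp [ 0.44260225 -0.16724701  0.16835465] [ 3.14113660e+00 -2.85255060e-04 -2.97323523e+00]
564 lateral [-0.02090843  0.0807031 ] z [-0.07389313 -0.06990889]
bottom [(np.float64(-0.02), np.float64(-0.0699)), (np.float64(-0.01), np.float64(-0.0721)), (np.float64(0.0), np.float64(-0.072)), (np.float64(0.01), np.float64(-0.0699)), (np.float64(0.02), np.float64(-0.0762)), (np.float64(0.03), np.float64(-0.0698)), (np.float64(0.04), np.float64(-0.0719)), (np.float64(0.05), np.float64(-0.0739)), (np.float64(0.06), np.float64(-0.0739))]
tilt [-0.03516667 -0.07147444]
face fit a~z,b [-0.54083966  0.04605589 -0.03025309]
```

View pics/s5.png

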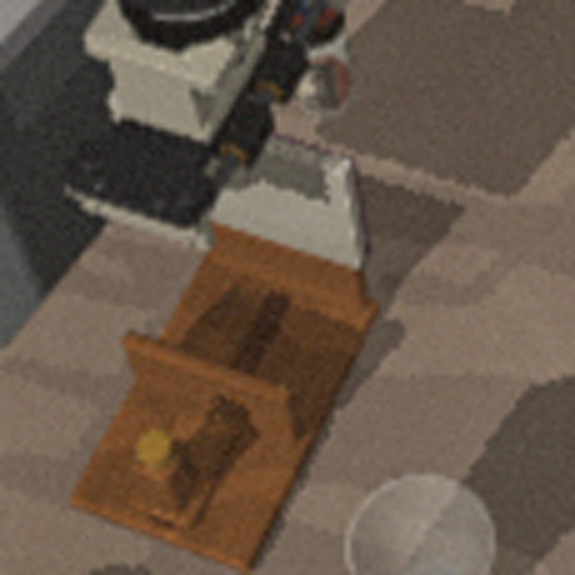

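Call:
send_rows(
  targets=[
    [0.05,0,0,-0.03,0],
    [0.05,0,0,-0.03,0],
    [0.05,0,0,-0.018,0],
    [0.05,0,0,-0.002,0],
    [0.05,0,0,0,0],
  ],
)

```text
time: 12.3
tool_pos: [0.4432, -0.1683, 0.0889]
tool_rot: [-3.141, 0.001, -2.974]
contact_force: [-0.5, -0.4, -1.7]
opening: 0.0106
grip_force: 20.0
```

Call:
send_rows(
  targets=[
    [0.05,0,0,-0.002,0],
    [0.05,0,0,-0.001,0],
    [0.05,0,0,0,0],
  ],
)

```text
time: 12.6
tool_pos: [0.4428, -0.1682, 0.0855]
tool_rot: [-3.141, 0.001, -2.974]
contact_force: [-0.1, -0.2, -2.4]
opening: 0.0105
grip_force: 20.0
```

Call:
send_rows(
  targets=[
    [0.05,0,0,-0.002,0],
    [0.05,0,0,0,0],
  ],
)

```text
time: 12.8
tool_pos: [0.4424, -0.168, 0.0828]
tool_rot: [3.141, -0.0, -2.974]
contact_force: [0.0, -1.0, -1.2]
opening: 0.0104
grip_force: 20.0
```

Call:
send_rows(
  targets=[
    [0.05,0,0,-0.001,0],
    [0.05,0,0,0,0],
  ],
)

```text
time: 13.0
tool_pos: [0.4424, -0.168, 0.0817]
tool_rot: [3.141, -0.0, -2.974]
contact_force: [0.3, 0.5, -1.0]
opening: 0.0107
grip_force: 20.0
```

Call:
send_rows(
  targets=[
    [0.05,0,0,-0.001,0],
    [0.05,0,0,0,0],
  ],
)

```text
time: 13.2
tool_pos: [0.4423, -0.168, 0.0806]
tool_rot: [3.141, -0.0, -2.974]
contact_force: [0.3, -0.7, -1.3]
opening: 0.0107
grip_force: 20.0
```

Call:
send_rows(
  targets=[
    [0.05,0,0,-0.001,0],
    [0.05,0,0,0,0],
  ],
)

```text
time: 13.4
tool_pos: [0.4423, -0.168, 0.0797]
tool_rot: [3.141, -0.0, -2.974]
contact_force: [-0.4, -0.2, -1.3]
opening: 0.01
grip_force: 20.0
```

Call:
send_rows(
  targets=[
    [0.05,0,0,-0.001,0],
    [0.05,0,0,0,0],
  ],
)

```text
time: 13.6
tool_pos: [0.4423, -0.168, 0.0787]
tool_rot: [3.141, -0.0, -2.974]
contact_force: [-0.4, -0.3, -2.1]
opening: 0.0105
grip_force: 20.0
```

Call:
send_rows(
  targets=[
    [0.05,0,0,-0.001,0],
    [0.05,0,0,0,0],
  ],
)

```text
time: 13.8
tool_pos: [0.4425, -0.1681, 0.0778]
tool_rot: [-3.141, 0.0, -2.974]
contact_force: [0.0, -0.3, -1.2]
opening: 0.0105
grip_force: 20.0
```

Call:
send_rows(
  targets=[
    [0.05,0,0,-0.001,0],
    [0.05,0,0,0,0],
  ],
)

```text
time: 14.0
tool_pos: [0.4425, -0.1681, 0.0778]
tool_rot: [-3.141, 0.001, -2.974]
contact_force: [-2.2, 1.1, 10.2]
opening: 0.0103
grip_force: 20.0
```

Call:
send_rows(
  targets=[
    [0.05,0,0,0.001,0],
    [0.2,0,0,0,0],
    [0.3,0,0,0,0],
    [0.35,0,0,0,0],
    [0.35,0,0,0,0],
  ],
)

```text
time: 14.5
tool_pos: [0.4424, -0.168, 0.0777]
tool_rot: [3.141, -0.0, -2.974]
contact_force: [1.4, -0.3, -0.4]
opening: 0.0314
grip_force: 0.0
```

```bash
python3 - <<'E'
from h import *
im,W=pts("side"); im2,_=pts("wrist")
a=cv2.resize(im[185:300,215:330,::-1],(400,400),interpolation=2); b=im2[0:400,150:500,::-1]; cv2.imwrite("pics/s6.png",np.hstack([a,b]))
E
```

```text
(no output)
```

View pics/s6.png

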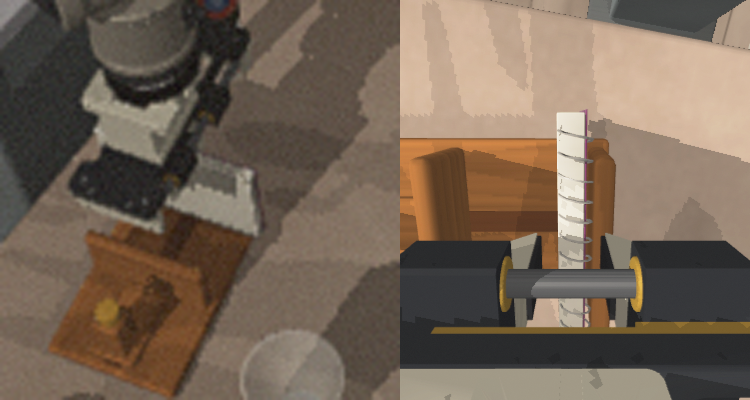

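The notebook stands upright between the ends with the fingers clear of it on both sides. I'll retreat straight up.

Call:
send_rows(
  targets=[
    [0.36,0,0,0,0],
    [0.36,0,0,0.01,0],
    [0.36,0,0,0.02,0],
    [0.36,0,0,0.03,0],
    [0.36,0,0,0.03,0],
  ],
)

```text
time: 15.1
tool_pos: [0.4422, -0.1679, 0.1693]
tool_rot: [3.141, -0.0, -2.974]
contact_force: [1.0, -0.3, -0.7]
opening: 0.033
grip_force: 0.0
```

Call:
send_rows(
  targets=[
    [0.6,0,0,0.04,0],
    [0.7,0,-0.01,0.04,-0.14],
    [0.7,0.006,-0.03,0.01,-0.14],
    [0.7,0.006,-0.03,0,-0.14],
    [0.7,0.006,-0.03,0,-0.14],
  ],
)

```text
time: 15.6
tool_pos: [0.4606, -0.269, 0.2595]
tool_rot: [-3.141, 0.002, 2.743]
contact_force: [-0.2, -0.1, -0.3]
opening: 0.0636
grip_force: 0.0
```

Call:
send_rows(
  targets=[
    [0.7,0.005,-0.02,0,-0.14],
    [0.7,0.004,-0.015,0,-0.14],
    [0.7,0,0,0,-0.14],
    [0.7,0,0,0,-0.14],
    [0.7,0,0,0,-0.14],
  ],
)

```text
time: 16.1
tool_pos: [0.4692, -0.3031, 0.2584]
tool_rot: [3.141, 0.0, 2.043]
contact_force: [0.1, -0.3, -0.5]
opening: 0.0641
grip_force: 0.0
```

Call:
send_rows(
  targets=[
    [0.7,0,0,0,-0.14],
    [0.7,0,0,0,-0.03],
    [0.7,0,0,0,0],
    [0.7,0,0,0,0],
  ],
)

```text
time: 16.5
tool_pos: [0.4693, -0.303, 0.2583]
tool_rot: [3.141, 0.0, 1.88]
contact_force: [0.5, 0.3, 1.0]
opening: 0.0645
grip_force: 0.0
```

```bash
python3 - <<'E'
from h import *
im,W=pts("wrist"); s=observe(); print(s["tool_pos"],s["tool_rot"],s["time"])
cv2.imwrite("pics/w7.png",im[...,::-1]); np.savez("w7.npz",im=im,W=W)
hsv=cv2.cvtColor(im,cv2.COLOR_RGB2HSV).astype(int);H,S,V=[hsv[...,i] for i in range(3)]
u=np.arange(640)[None]+0*V; v=np.arange(400)[:,None]+0*V
m=(H>18)&(H<35)&(S>150)&(V>140)&(W[...,2]>.075)&(W[...,2]<.1)&(v<300); vv,uu=np.nonzero(m)
print("button",len(uu),np.median(uu),np.median(vv),castw(s,[np.median(uu),np.median(vv)],.0875))
E
```

```text
[ 0.46936887 -0.30295595  0.25814494] [3.14131428e+00 2.58271872e-04 1.87982296e+00] 16.55
button 236 320.0 185.0 [[ 0.46818996 -0.3043543   0.0875    ]]
```

View pics/w7.png

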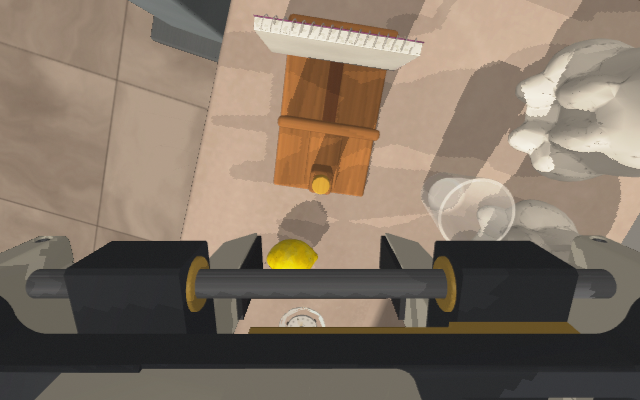

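The wrist view shows the notebook standing near the fixed end, with the button at (320,185). Now I'll grip the post again and push.

Call:
send_rows(
  targets=[
    [0.7,0,-0.0015,-0.03,-0.141],
    [0.7,0,0,-0.047,0],
    [0.7,0,0,-0.047,0],
    [0.7,0,0,-0.047,0],
    [0.7,0,0,-0.044,0],
  ],
)

```text
time: 17.05
tool_pos: [0.4692, -0.3043, 0.0412]
tool_rot: [3.141, 0.0, 1.739]
contact_force: [0.1, -1.8, -0.5]
opening: 0.0638
grip_force: 0.0
```

Call:
send_rows(
  targets=[
    [0.1,0,0,0,0],
    [0.1,0,0,0,0],
    [0.1,0,0,0,0],
    [0.1,0,0,0,0],
    [0.1,0,0,0,0],
  ],
  grip_force=25,
)

```text
time: 17.55
tool_pos: [0.4703, -0.3052, 0.0447]
tool_rot: [3.139, 0.003, 1.738]
contact_force: [-0.9, 0.6, 0.3]
opening: 0.0287
grip_force: 0.0
```

Call:
send_rows(
  targets=[
    [0.1,0,0,0,0],
    [0.1,0,0,0,0],
  ],
)

```text
time: 17.75
tool_pos: [0.47, -0.3051, 0.0445]
tool_rot: [3.14, 0.002, 1.738]
contact_force: [-0.9, 1.1, 8.0]
opening: 0.0256
grip_force: 25.0
```

Call:
send_rows(
  targets=[
    [0.1,-0.0017,0.0099,0,0],
    [0.1,-0.0017,0.0099,0,0],
    [0.1,-0.0017,0.0099,0,0],
    [0.1,-0.0017,0.0099,0,0],
    [0.1,-0.0017,0.0099,0,0],
  ],
)

```text
time: 18.25
tool_pos: [0.4618, -0.2563, 0.0445]
tool_rot: [3.139, 0.004, 1.738]
contact_force: [0.0, -3.4, 5.5]
opening: 0.0259
grip_force: 25.0
```

Call:
send_rows(
  targets=[
    [0.1,-0.0008,0.0049,0,0],
    [0.1,-0.0008,0.0049,0,0],
    [0.1,-0.0008,0.0049,0,0],
    [0.1,-0.0008,0.0049,0,0],
  ],
)

```text
time: 18.65
tool_pos: [0.4586, -0.2367, 0.0445]
tool_rot: [3.139, 0.004, 1.738]
contact_force: [-1.3, -4.2, 6.9]
opening: 0.026
grip_force: 25.0
```

Call:
send_rows(
  targets=[
    [0.1,-0.0004,0.002,0,0],
    [0.1,0,0,0,0],
  ],
)

```text
time: 18.85
tool_pos: [0.4581, -0.2343, 0.0444]
tool_rot: [3.139, 0.003, 1.738]
contact_force: [-0.9, -1.4, 8.0]
opening: 0.0259
grip_force: 25.0
```

Call:
send_rows(
  targets=[
    [0.1,-0.0002,0.0012,0,0],
    [0.1,-0.0002,0.001,0,0],
    [0.1,0,0,0,0],
  ],
)

```text
time: 19.15
tool_pos: [0.4579, -0.2326, 0.0445]
tool_rot: [3.139, 0.004, 1.738]
contact_force: [-1.2, -2.7, 7.3]
opening: 0.026
grip_force: 25.0
```

Call:
send_rows(
  targets=[
    [0.1,-0.0002,0.001,0,0],
    [0.1,0,0,0,0],
  ],
)

```text
time: 19.35
tool_pos: [0.4577, -0.2316, 0.0445]
tool_rot: [3.139, 0.004, 1.738]
contact_force: [-0.0, -3.9, 6.0]
opening: 0.0257
grip_force: 25.0
```

Call:
send_rows(
  targets=[
    [0.1,-0.0002,0.001,0,0],
    [0.1,0,0,0,0],
  ],
)

```text
time: 19.55
tool_pos: [0.4577, -0.2316, 0.0445]
tool_rot: [3.139, 0.005, 1.738]
contact_force: [0.1, -6.9, 3.9]
opening: 0.0263
grip_force: 25.0
```

Call:
send_rows(
  targets=[
    [0.1,-0.0002,0.001,0,0],
    [0.1,0,0,0,0],
  ],
)

```text
time: 19.75
tool_pos: [0.4578, -0.2316, 0.0445]
tool_rot: [3.138, 0.007, 1.738]
contact_force: [-0.4, -11.8, 1.9]
opening: 0.0259
grip_force: 25.0
```

The end has stopped snug against the notebook (force rose to 12 N with no more travel). I'll release, rise, and shut the fingers above the button.

Call:
send_rows(
  targets=[
    [0.6,0,0,0,0],
    [0.6,0,0,0,0],
    [0.6,0,0,0,0],
    [0.6,0,0,0.02,0],
    [0.6,0,0,0.045,0],
  ],
)

```text
time: 20.25
tool_pos: [0.4542, -0.2265, 0.1055]
tool_rot: [-3.136, -0.006, 1.738]
contact_force: [0.9, -0.8, 0.1]
opening: 0.0542
grip_force: 0.0
```

Call:
send_rows(
  targets=[
    [0.6,0,0,0.045,0],
    [0.6,0,0,0.045,0],
    [0.6,0,0,0.04,0],
    [0.6,0,0,0,0],
    [0.6,0,0,0,0],
  ],
)

```text
time: 20.75
tool_pos: [0.4564, -0.2279, 0.2382]
tool_rot: [3.14, 0.001, 1.738]
contact_force: [-0.1, -0.0, -0.9]
opening: 0.0555
grip_force: 0.0
```

```bash
python3 - <<'E'
from h import *
im,W=pts("wrist"); s=observe(); P=s["tool_pos"];print(P,s["tool_rot"],s["time"])
hsv=cv2.cvtColor(im,cv2.COLOR_RGB2HSV).astype(int);H,S,V=[hsv[...,i] for i in range(3)]
v=np.arange(400)[:,None]+0*V
m=(H>18)&(H<35)&(S>150)&(V>140)&(W[...,2]>.075)&(W[...,2]<.1)&(v<300); vv,uu=np.nonzero(m)
b=castw(s,[np.median(uu),np.median(vv)],.0875)[0]; print("button",len(uu),np.median(uu),np.median(vv),b,"z",np.median(W[m][:,2]), "delta",b-P)
O=np.array([.4562,-.228]);u=np.array([-.167,.986]);r=np.array([.986,.167])
d=W[...,:2]-O; X=d@r;Y=d@u; k=(W[...,2]>.085)&(W[...,2]<.14)&(abs(X)<.1)&(Y>.03)&(Y<.12)
w=k&(W[...,2]>.105); print("notebook top",w.sum(),np.percentile(X[w],[1,99]),np.percentile(Y[w],[1,50,99]),np.percentile(W[w][:,2],[50,95]))
print("yaw slope",np.polyfit(X[w],Y[w],1))
E
```

```text
[ 0.45584683 -0.22764732  0.23692394] [-3.14068318e+00 -1.12529666e-03  1.73810339e+00] 20.8
button 265 321.0 191.0 [ 0.45554233 -0.23002196  0.0875    ] z 0.08680515858256421 delta [-0.0003045  -0.00237464 -0.14942394]
notebook top 2472 [-0.07623968  0.06644618] [0.0627586  0.06862601 0.07602882] [0.11648038 0.12041756]
yaw slope [-0.00132253  0.06849063]
```

The notebook is upright and centred to within about 5 mm. Now I'll press the button with shut fingers.

Call:
send_rows(
  targets=[
    [0,0,-0.0025,-0.03,0],
    [0,0,0,-0.03,0],
    [0,0,0,-0.03,0],
    [0,0,0,-0.02,0],
    [0,0,0,-0.02,0],
  ],
)

```text
time: 21.3
tool_pos: [0.4548, -0.2296, 0.1047]
tool_rot: [-3.138, -0.004, 1.738]
contact_force: [-0.7, 0.2, -0.4]
opening: 0.02
grip_force: 0.0
```

Call:
send_rows(
  targets=[
    [0,0,0,0,0],
    [0,0,0,0,0],
    [0,0,0,0,0],
    [0,0,0,0,0],
    [0,0,0,0,0],
  ],
)

```text
time: 21.8
tool_pos: [0.4566, -0.2309, 0.1085]
tool_rot: [3.14, 0.001, 1.738]
contact_force: [-0.7, 0.2, -0.5]
opening: 0.0001
grip_force: 0.0
```

Call:
send_rows(
  targets=[
    [0,0,0,-0.01,0],
    [0,0,0,-0.006,0],
    [0,0,0,-0.006,0],
    [0,0,0,-0.004,0],
    [0,0,0,0,0],
  ],
)

```text
time: 22.3
tool_pos: [0.4561, -0.2306, 0.0811]
tool_rot: [-3.141, -0.001, 1.738]
contact_force: [0.0, 0.0, -0.1]
opening: 0.0005
grip_force: 0.0
```

Call:
send_rows(
  targets=[
    [0,0,0,-0.002,0],
    [0,0,0,-0.002,0],
    [0,0,0,0,0],
  ],
)

```text
time: 22.6
tool_pos: [0.4564, -0.2309, 0.0786]
tool_rot: [3.141, 0.001, 1.738]
contact_force: [-2.9, 1.3, 9.0]
opening: 0.0004
grip_force: 4.5
```

Call:
send_rows(
  targets=[
    [0,0,0,-0.001,0],
    [0,0,0,-0.001,0],
    [0,0,0,0,0],
  ],
)

```text
time: 22.9
tool_pos: [0.4566, -0.2315, 0.0783]
tool_rot: [3.14, 0.003, 1.738]
contact_force: [-7.5, 1.4, 23.8]
opening: 0.0005
grip_force: 11.7
```

Bottomed out (24 N at z = 0.078). I'll retreat and check.

Call:
send_rows(
  targets=[
    [0,0,0,0.03,0],
    [0,0,0,0.045,0],
    [0,0,0,0.045,0],
    [0,0,0,0.04,0],
    [0,0,0,0,0],
  ],
)

```text
time: 23.4
tool_pos: [0.4586, -0.2323, 0.2414]
tool_rot: [3.133, 0.008, 1.738]
contact_force: [0.2, -0.4, 0.0]
opening: 0.0006
grip_force: 0.0
```

Call:
send_rows(
  targets=[
    [0,0,0,0,0],
    [0,0,0,0,0],
  ],
)

```text
time: 23.6
tool_pos: [0.4556, -0.2302, 0.2343]
tool_rot: [-3.14, -0.002, 1.738]
contact_force: [0.4, -0.0, -0.5]
opening: 0.0005
grip_force: 0.0
```

```bash
python3 - <<'E'
from h import *
im,W=pts("wrist"); s=observe(); P=s["tool_pos"];print(P,s["contact_force"],s["time"])
hsv=cv2.cvtColor(im,cv2.COLOR_RGB2HSV).astype(int);H,S,V=[hsv[...,i] for i in range(3)]
v=np.arange(400)[:,None]+0*V
m=(H>18)&(H<35)&(S>150)&(V>140)&(W[...,2]>.07)&(W[...,2]<.1)&(v<300)
print("button",m.sum(),np.median(W[m],0))
O=np.array([.4562,-.228]);u=np.array([-.167,.986]);r=np.array([.986,.167])
d=W[...,:2]-O; X=d@r;Y=d@u; w=(W[...,2]>.105)&(W[...,2]<.14)&(abs(X)<.1)&(Y>.03)&(Y<.12)
print("notebook top",w.sum(),np.percentile(X[w],[1,99]),np.percentile(Y[w],[1,50,99]),np.percentile(W[w][:,2],[50,95]),np.polyfit(X[w],Y[w],1))
E
```

```text
[ 0.45560241 -0.23025516  0.23405497] [ 1.07090665  0.13882686 -0.5226496 ] 23.65
button 255 [ 0.45663104 -0.23183762  0.07759258]
notebook top 2504 [-0.07611196  0.06641102] [0.06274169 0.06850365 0.07578569] [0.11640897 0.12040054] [-0.00073193  0.06838197]
```

The button top dropped from 0.0868 to 0.0776 m, so it is fully down, and the notebook has not moved.

```bash
python3 -c "
from cell import *
print(hand_in())"
```

```text
the job is handed in; nothing more can be done
None
```

I handed the job in; the judge's verdict was not shown. My last measurements have the notebook upright and about 5 mm off centre in the rack, the sliding end snug against it, and the button pressed the full 9 mm; I viewed 11 pictures against the limit of 10.

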